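# Seal the one canister that was left open

### The arm

A 6-joint arm with a two-finger parallel gripper is mounted at the origin on the work surface. World frame = base frame: x ahead of the robot, y to its left, z up, the work surface at z = 0. Lengths are in m, angles in rad, forces in N, time in s.
With the tool pointing down it reaches from about 0.275 to 0.875 m from the base axis. Payload 12.5 kg.
Tool frame: the origin (TCP) lies on the centre line of the jaws, within the pads' length; the fingertips stand r.finger_overhang ahead of it and the grasp point (between the pads) lies 3 mm ahead of it (r.finger_overhang is the distance from the TCP to the fingertips, in m); z points along the fingers, y is the direction in which the jaws open and shut (so a half turn about z gives the same grasp; the last joint's range is limited). The gripper opens to 85 mm and grips with 20 to 120 N. Pads are 22 mm wide; open, the fingers measure 114 mm over their backs; the gripper's body (76 mm by 85 mm) begins 54 mm behind the grasp point. The pads swing forward as they close: fully open they stand 13 mm farther back than shut.
Start: joints at [-1.25, 0.351, 1.652, -0, 1.139, -0.085], TCP at [0.217, -0.505, 0.253] pointing down, gripper open.
Joint ranges: [-2.75, 2.75], [-0.79, 2.1], [0.01, 2.65], [-1.57, 4.71], [0.07, 3.14], [-2.87, 2.87]. Speed limits (rad/s): [2.22, 2.22, 2.79, 3.14, 3.14, 3.14].

### API

Orientations are given as a unit quaternion [x, y, z, w].
In Python, from cell import r, optics gives the robot as it stands. The module is installed in compiled form; this text tells all that it offers. Calls block until the motion is done:
- r.move_to(position, orientation): joint-space move of the TCP to a pose.
- r.move_linear(position, rot=None, vel=0.15): straight line of the TCP; rot=None keeps the orientation; vel is the mean speed in m/s.
- r.set_joints(angles): joint-space move.
- r.set_gripper(opening, squeeze=None): opening from 0.0 (shut) to 1.0 (fully open); squeeze is the grip in N (None keeps the last); returns when the fingers have stopped.
- r.sleep(seconds).
- r.inverse_kinematics(position, orientation): joint angles nearest the present ones, or None.
- optics.get_image(name): name is "scene" or "top"; returns a dict with "pixels" (400x640x3 uint8, red, green, blue), "depth" (400x640 float32, m along the optical axis (not along the pixel's ray), 0 where there is no reading), "fx", "fy", "cx", "cy" (pixels), "camera_from_world" (4x4, takes a point from world to camera coordinates). Camera axes: x right, y down, z forward; pixel columns grow to the right and rows downward; lengths in m; the calibration is good to about 2 mm. A picture is of the moment at which its call begins.
A pose or a line that the arm cannot do raises r.PlanningError and nothing moves.
- r.hand_in(): hands the job in, once; it reports no verdict.
Readings, each from a call of its own:
- r.current_t(): time.
- r.current_q(): joint angles.
- r.current_qvel(): joint speeds.
- r.current_effort(): joint torques, N m.
- r.current_tool_pos(): TCP position.
- r.current_ee_rot(): TCP orientation.
- r.current_contact_force(): force on the tool from outside, world axes, zero at the start.
- r.current_torque(): the same for the moment, N m.
- r.current_opening(): opening from 0.0 (shut) to 1.0 (fully open).
Only numpy, scipy, OpenCV 4.12 (cv2) and the standard library are available. Lean on these libraries where they do the work, as an engineer would, in place of code of your own. Each camera call takes 0.05 s, during which the arm holds its last target.

### The job

Three identical push-to-seal canisters of tart shells stand on the wooden board, and one of them was left unsealed. Find it by feeling the buttons in their lids with a light touch, without popping either of the two sealed ones open even for a moment, and click its button down with one firm but unhurried press so that it seals; then let go of it and touch it lightly once more to make sure that it has stayed down. Do not ram the lids, leave all three canisters standing where they are, sealed, and do not disturb the jar, bowl, tart and courgette around the board.

Things in the scene. Friction and masses are not known exactly. Their poses are not given: they have to be found in the camera images.
- board: fixed wooden board 140 (x) x 420 (y) x 18 mm; origin at the centre of its underside on the table, y along its length, z up. Three identical loose canisters stand in a row on it, at the three places listed. They are not measured, nor is which of them is the unsealed one: can_a in the rules (can_b and can_c are the sealed ones), at another place each time. Press none with over 35 N.
- place_left (a point): top of the board, 18 mm above the table, under the left canister (+y end), 135 mm from place_middle; the centre line of canister and button is within 4 mm of it along each board axis. A canister is a clear box 100 x 100 mm, 0.4 to 0.9 kg, with a white lid 106 x 106 mm whose top is 142 mm above the board and bears a round collar, outside 80, inside 64 mm wide, top at 154 mm.
- place_middle (a point): the same under the middle canister. Inside each collar is a flat round white button, 59 mm wide, that works like a pen's: a press to its end stop latches it down (sealed), the next one lets it spring up (unsealed). Its top above the board: up 152.5 mm, latched 146.8 mm, end stop 142.2 mm. It changes over after 9 mm of its 10.3 mm travel: pressed less, an up button springs back.
- place_right (a point): the same under the right canister (-y end), 135 mm from place_middle. Button spring 0.7 N/mm: an up button begins to give at 5 N, a latched one at 9 N, the end stop is met at 13 N: press on to about 16 N, at 10 to 15 mm/s. A touch of up to 4 N moves neither. A latched button pushed 3 mm or more lower pops up when released. The button's face is cushioned: it gives 0.2 mm per N.
- jam_jar: bystander: jar of dark red jam with a white lid, diameter 70, height 100 mm, on the table beside the board on the robot's side; origin at the centre of its underside
- steel_bowl: bystander: small empty steel bowl, diameter 140, height 55 mm, on the table beyond the board; origin at the centre of its underside
- tart_tin: bystander: round tart in its tin, diameter 112, height 24 mm, on the table on the robot's side of the board; origin at the centre of its underside
- courgette: bystander: dark green courgette 165 mm long, 32 mm thick, lying on the table beyond the board; origin under its middle, y along its length

How it is judged:
By the outcome, as a careful person would: the job done as asked, in the order asked, and still so for the second after the job is handed in, with the robot touching nothing.
It also fails if it takes over 53 s, if anything falls off the work surface, if the arm or the gripper's body presses on something with over 40 N, if the wrist force passes 120 N, or if a joint passes its speed limit or range.

## Working session

There is one attempt and no reset: what is moved stays moved. The work goes in short steps, each a Python script; the robot and the scene stay as the last script left them, time stands still between calls to the robot, and variables do not carry over. Pictures are saved under pics/ and viewed, and the job is handed in when it is done.

```bash
mkdir -p pics; ls; python3 - <<'E'
from cell import r, optics
import cv2, numpy as np
for n in ("scene","top"):
    d=optics.get_image(n); cv2.imwrite(f"pics/{n}0.png",d["pixels"][:,:,::-1]); np.savez(f"pics/{n}0.npz",**d)
    print(n,d["fx"],d["cx"],d["cy"],np.round(d["camera_from_world"],3).tolist())
print(r.current_t(),r.finger_overhang,r.current_tool_pos(),r.current_ee_rot(),r.current_contact_force(),r.current_opening())
E
```

```text
pics
scene 366.4659091861123 315.9432024749938 201.24039700802442 [[0.978, 0.207, -0.002, -0.578], [0.197, -0.932, -0.303, -0.085], [-0.064, 0.296, -0.953, 0.806], [0.0, 0.0, 0.0, 1.0]]
top 408.69976749864855 314.49463956131564 196.05337191637474 [[0.014, -0.999, 0.049, 0.006], [-0.995, -0.019, -0.1, 0.586], [0.101, -0.047, -0.994, 0.68], [0.0, 0.0, 0.0, 1.0]]
0.1 0.022 [ 0.2170589  -0.50507388  0.25280234] [ 9.79486925e-01  2.01507069e-01 -6.30275521e-05 -5.09799152e-04] [-0.04452339 -0.63260161  0.88709686] 0.9958728033863401
```

View pics/scene0.png

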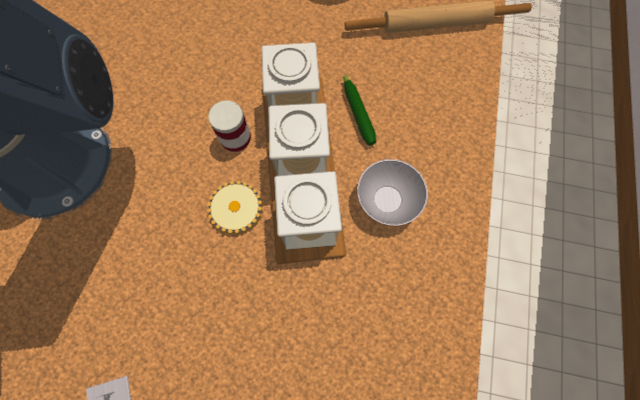

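View pics/top0.png

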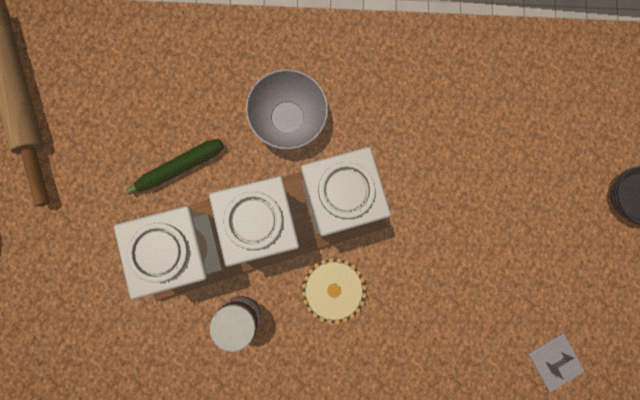

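The scene view shows three white-lidded canisters at about (290,70), (298,130), (307,203). In the top view they are at about (158,252), (254,221), (347,190). The jar (235,325) and tart (335,291) are on the robot's side of the board, and the bowl and courgette are beyond it. Next I measure the lids and collars.

```bash
cat > m.py <<'E'
import numpy as np, cv2
def world(d):
    h,w=d["depth"].shape; u,v=np.meshgrid(np.arange(w),np.arange(h)); z=d["depth"]
    c=np.stack([(u-d["cx"])/d["fx"]*z,(v-d["cy"])/d["fy"]*z,z],-1)
    T=np.linalg.inv(d["camera_from_world"]); return c@T[:3,:3].T+T[:3,3]
def cast(d,uv,z):
    T=np.linalg.inv(d["camera_from_world"]); 
    uv=np.atleast_2d(uv); k=np.c_[(uv[:,0]-d["cx"])/d["fx"],(uv[:,1]-d["cy"])/d["fy"],np.ones(len(uv))]@T[:3,:3].T
    return T[:3,3]+k*((z-T[2,3])/k[:,2])[:,None]
E
python3 - <<'E'
from m import *
for n in ("top","scene"):
    d=dict(np.load(f"pics/{n}0.npz")); W=world(d); Z=W[...,2]; ok=d["depth"]>0
    tall=(ok&(Z>0.15)&(Z<0.185)&(W[...,0]>0.3)).astype(np.uint8)
    col=d["pixels"].min(2)>120
    m=(tall&col).astype(np.uint8); m=cv2.morphologyEx(m,cv2.MORPH_OPEN,np.ones((3,3)))
    N,L,S,C=cv2.connectedComponentsWithStats(m)
    for i in range(1,N):
        if S[i,4]<500: continue
        sel=L==i
        P=W[sel]; print(n,C[i].round(1),S[i,4],"zpct",np.percentile(P[:,2],[5,25,50,75,95]).round(4))
        cs,_=cv2.findContours(sel.astype(np.uint8),cv2.RETR_EXTERNAL,cv2.CHAIN_APPROX_NONE)
        q=cast(d,cs[0][:,0].astype(float),0.160)[:,:2]; rc=cv2.minAreaRect((q*1000).astype(np.float32)); print("  rect",np.round(rc[0],1),np.round(rc[1],1),round(rc[2],1))
        c=P[P[:,2]>0.1655][:,:2]; (ce,rd)=cv2.minEnclosingCircle((c*1000).astype(np.float32)); print("  collar",len(c),np.round(ce,1),round(rd,1))
        b=W[np.hypot(W[...,0]-ce[0]/1000,W[...,1]-ce[1]/1000)<0.024]; print("  btn z",np.percentile(b[:,2],[10,50,90]).round(4))
    # other stuff
    if n=="top":
      for nm,(u,v) in dict(jar=(233,330),bowl=(288,110),tart=(335,291),cour=(180,165)).items(): print(nm,W[v,u].round(3))
E
```

```text
top [344.9 190.9] 5053 zpct [0.1583 0.1596 0.161  0.1651 0.1723]
  rect [581.7 -22. ] [103.5 104.5] 16.9
  collar 1091 [581.3 -22.5] 39.8
  btn z [0.1633 0.1646 0.1659]
top [253.  220.6] 5249 zpct [0.1582 0.1595 0.1608 0.165  0.1722]
  rect [537.3 106.5] [103.7 104. ] 15.1
  collar 1115 [536.7 106.5] 39.8
  btn z [0.1634 0.1646 0.1659]
top [158.3 251.9] 5324 zpct [0.158  0.1594 0.161  0.1704 0.1721]
  rect [492.3 233.2] [103.6 103.7] 16.0
  collar 2399 [491.6 233.7] 39.8
  btn z [0.1688 0.1701 0.1714]
jar [0.375 0.138 0.101]
bowl [0.746 0.065 0.003]
tart [ 0.424 -0.022  0.025]
cour [0.635 0.248 0.029]
scene [289.5  67.2] 2385 zpct [0.1585 0.1599 0.1617 0.1708 0.1726]
  rect [490.9 233. ] [104.5 105.2] 16.1
  collar 1106 [489.8 234. ] 40.3
  btn z [0.1695 0.1706 0.1718]
scene [298.  130.9] 2848 zpct [0.1584 0.1598 0.1612 0.1655 0.1725]
  rect [536.4 106.3] [104.1 104.8] 15.1
  collar 703 [535.4 106.9] 40.1
  btn z [0.1636 0.1649 0.1661]
scene [306.8 203.7] 3572 zpct [0.1584 0.1597 0.1612 0.1653 0.1724]
  rect [580.9 -22.6] [104.3 104.6] 16.8
  collar 829 [580.2 -21.8] 40.0
  btn z [0.1634 0.1647 0.166 ]
```

```bash
python3 -c "
import cv2
a=cv2.imread('pics/top0.png')[140:310,100:400];cv2.imwrite('pics/topz.png',cv2.resize(a,None,fx=2.6,fy=2.6,interpolation=cv2.INTER_CUBIC))"
```

```text
(no output)
```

View pics/topz.png

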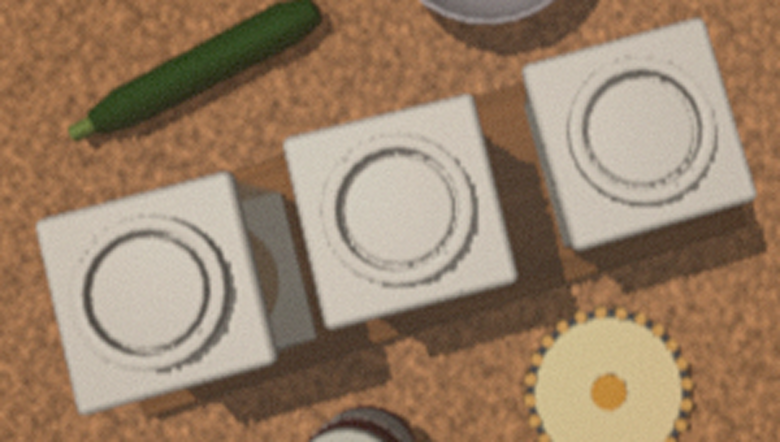

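The camera shows the left button up (about 170.5 mm above the table) and the other two latched (164.7 mm). The collar circles fit at 39.8–40.3 mm against 40 mm expected, and the spacing agrees too. I now confirm by touch, starting with the right one, and check the force noise and step timing first.

```bash
cat > t.py <<'E'
from cell import r, optics
import numpy as np
C=dict(right=(0.581,-0.022),middle=(0.5365,0.1065),left=(0.4915,0.2335))
def fz(n=6): return np.mean([r.current_contact_force()[2] for _ in range(n)])
def touch(xy,ztip0,ztip_min,oh,step=0.0003,lim=1.8):
    """from above, go to ztip0, step down to a light contact, back up; oh = TCP to tip"""
    r.move_linear([*xy,ztip0+oh],vel=0.06); r.sleep(0.15); f0=fz(); z=ztip0; L=[]
    while z>ztip_min:
        z-=step; r.move_linear([*xy,z+oh],vel=0.01); f=fz()-f0; p=r.current_tool_pos()[2]-oh
        L.append((round(z*1e3,2),round(p*1e3,2),round(f,2)))
        if f>lim: break
    r.sleep(0.1); f=fz()-f0; p=r.current_tool_pos()[2]-oh
    print("tare",round(f0,2),"settled",round(f,2),"tip z cmd/act",round(z*1e3,2),round(p*1e3,2),"unloaded contact",round((p+0.0002*f)*1e3,2),L[-8:],"t",r.current_t())
    return z,f
E
python3 - <<'E'
from t import *
oh=r.finger_overhang
t=r.current_t(); F=[r.current_contact_force()[2] for _ in range(10)]; print(np.round(F,2),r.current_t()-t)
rot=r.current_ee_rot()
r.set_gripper(0.0,20); print("shut",r.current_t(),r.current_opening(),r.current_tool_pos(),fz(),r.finger_overhang)
r.move_to([*C["right"],0.25],[0.97937,0.20207,0,0]); print(r.current_t(),r.current_tool_pos(),r.current_q().round(2) if hasattr(r.current_q(),'round') else r.current_q())
r.move_linear([*C["right"],0.20],vel=0.1); r.sleep(0.1); 
t=r.current_t(); print("t",t,"fz",fz(),r.current_tool_pos()); 
r.move_linear([*C["right"],0.1997],vel=0.01); print("step time",r.current_t()-t,[round(float(r.current_contact_force()[2]),2) for _ in range(5)])
E
```

```text
[0.89 0.89 0.89 0.89 0.89 0.89 0.89 0.89 0.89 0.89] 0.0
shut 0.8667 -0.00021714200677558216 [ 0.21713091 -0.50531076  0.25328279] 0.09199442872979781 0.022
3.0333 [ 0.58094423 -0.02280124  0.24998792] [-0.12  0.41  1.57 -0.    1.16  1.05]
t 3.7833 fz 0.43608235588674277 [ 0.58139453 -0.02209674  0.20079695]
step time 0.24999999999999956 [0.56, 0.56, 0.56, 0.56, 0.56]
```

```bash
sed -i 's/^def fz.*/def fz(n=4):\n    s=[]\n    for _ in range(n): s.append(r.current_contact_force()[2]); r.sleep(0.01)\n    return np.mean(s)/' t.py
python3 - <<'E'
from t import *
s=[]
for _ in range(12): s.append(round(float(r.current_contact_force()[2]),2)); r.sleep(0.01)
print(s, r.current_tool_pos())
touch(C["right"],0.1680,0.1620,0.022)
E
```

```text
[0.56, -0.38, -0.79, -0.23, 0.76, -0.43, -0.81, -0.65, -0.36, 0.6, 0.02, -0.85] [ 0.58103785 -0.02201308  0.19987425]
tare -0.17 settled 2.29 tip z cmd/act 164.4 164.46 unloaded contact 164.92 [(166.5, np.float64(166.47), np.float64(0.66)), (166.2, np.float64(166.16), np.float64(0.16)), (165.9, np.float64(165.86), np.float64(0.27)), (165.6, np.float64(165.6), np.float64(0.53)), (165.3, np.float64(165.28), np.float64(0.27)), (165.0, np.float64(164.99), np.float64(0.14)), (164.7, np.float64(164.76), np.float64(1.03)), (164.4, np.float64(164.51), np.float64(1.86))] t 8.1583
```

The right button makes contact at 164.9 mm, so it is latched, with a touch of about 2.3 N. Next I touch the middle and then the left.

```bash
python3 - <<'E'
from t import *
x=C["right"]; r.move_linear([*x,0.205],vel=0.1)
for n,z in (("middle",0.1668),("left",0.1728)):
    x=C[n]; r.move_linear([*x,0.215],vel=0.12); print(n); touch(x,z,z-0.004,0.022)
    if n=="middle": r.move_linear([*x,0.205],vel=0.1)
print(r.current_t(),r.current_tool_pos(),r.current_contact_force())
E
```

```text
middle
tare -0.04 settled 1.58 tip z cmd/act 164.4 164.5 unloaded contact 164.81 [(166.5, np.float64(166.58), np.float64(0.12)), (166.2, np.float64(166.18), np.float64(0.28)), (165.9, np.float64(165.89), np.float64(0.24)), (165.6, np.float64(165.58), np.float64(0.44)), (165.3, np.float64(165.28), np.float64(-0.03)), (165.0, np.float64(164.98), np.float64(-0.31)), (164.7, np.float64(164.76), np.float64(0.24)), (164.4, np.float64(164.51), np.float64(2.2))] t 12.9417
left
tare 0.22 settled 2.91 tip z cmd/act 169.8 169.9 unloaded contact 170.48 [(171.9, np.float64(171.89), np.float64(-0.11)), (171.6, np.float64(171.58), np.float64(-0.36)), (171.3, np.float64(171.28), np.float64(-0.21)), (171.0, np.float64(170.99), np.float64(-0.38)), (170.7, np.float64(170.69), np.float64(0.13)), (170.4, np.float64(170.45), np.float64(-0.13)), (170.1, np.float64(170.18), np.float64(1.72)), (169.8, np.float64(169.94), np.float64(3.01))] t 18.1833
18.1833 [0.49155006 0.23352637 0.19189857] [-0.53188708  0.5975578   3.97479609]
```

The left button is up, with contact at 170.5 mm. I back off and make the single firm press.

```bash
python3 - <<'E'
from t import *
x=C["left"]; oh=0.022
r.move_linear([*x,0.1725+oh],vel=0.03); r.sleep(0.15); f0=fz()
z=0.1568; t=r.current_t(); r.move_linear([*x,z+oh],vel=0.009); print("dur",r.current_t()-t)
f=fz()-f0; print(z,r.current_tool_pos()[2]-oh,f)
while f<15.3 and z>0.1545:
    z-=0.0003; r.move_linear([*x,z+oh],vel=0.01); f=fz()-f0; print(round(z,4),r.current_tool_pos()[2]-oh,f)
r.sleep(0.15); print("settled",fz()-f0,r.current_contact_force())
r.move_linear([*x,0.180+oh],vel=0.03)
r.sleep(0.3); print(r.current_t())
touch(x,0.1668,0.1628,oh)
r.move_linear([*x,0.24],vel=0.1); print(r.current_t())
E
```

```text
dur 1.8915999999999968
0.1568 0.15795259961182612 13.435840359798792
0.1565 0.15777132706759506 14.691338392480304
0.1562 0.157556639771094 15.410366822718306
settled 15.895759679010329 [-4.57799515 -2.36833364 15.12388051]
22.5333
tare 0.3 settled 3.29 tip z cmd/act 164.1 164.2 unloaded contact 164.86 [(166.2, np.float64(166.21), np.float64(-0.22)), (165.9, np.float64(165.87), np.float64(-0.26)), (165.6, np.float64(165.59), np.float64(-0.38)), (165.3, np.float64(165.27), np.float64(-0.02)), (165.0, np.float64(164.99), np.float64(-0.44)), (164.7, np.float64(164.77), np.float64(0.26)), (164.4, np.float64(164.51), np.float64(1.24)), (164.1, np.float64(164.22), np.float64(3.22))] t 25.7667
26.4583
```

The left button is now latched, with contact at 164.9 mm. I clear the arm and check with the cameras.

```bash
python3 - <<'E'
from t import *
from m import *
r.set_joints([-1.25,0.351,1.652,0,1.139,-0.085]); r.sleep(0.3)
d=optics.get_image("top"); cv2.imwrite("pics/top1.png",d["pixels"][:,:,::-1]); W=world(d); Z=W[...,2]
for n,c in C.items():
    s=np.hypot(W[...,0]-c[0],W[...,1]-c[1])
    b=Z[s<.024]; col=W[(s<.06)&(Z>0.1655)&(Z<.185)][:,:2]; ce,rd=cv2.minEnclosingCircle((col*1000).astype(np.float32))
    print(n,np.median(b).round(4),np.round(ce,1),round(rd,1))
a=np.load("pics/top0.npz"); df=np.abs(a["pixels"].astype(int)-d["pixels"]).max(2)>50
print("changed px",df.sum(),"in scene region",df[60:360,110:400].sum(),np.argwhere(df[60:360,110:400])[:5]+[60,110],r.current_t(),r.current_contact_force())
E
```

```text
right 0.1646 [581.2 -22.5] 39.9
middle 0.1645 [536.8 106.5] 39.8
left 0.1644 [491.3 233.4] 40.2
changed px 69 in scene region 69 [[236 143]
 [237 173]
 [238 174]
 [239 140]
 [239 174]] 29.5833 [-0.40635365  0.43158547 -0.52928089]
```

View pics/top1.png

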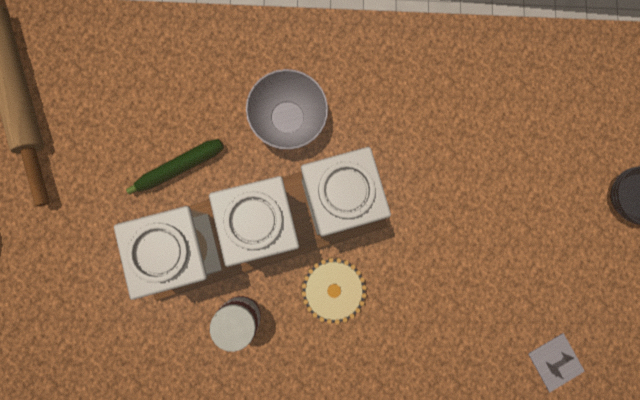

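The picture shows everything where it was. The only changed pixels are around the left button, near (158,252).

```bash
python3 -c "
from cell import r
r.hand_in(); print(r.current_t())"
```

```text
the job is handed in; nothing more can be done
the job is handed in; nothing more can be done
```

The unsealed canister was the left one (+y end). It is now sealed, and I handed the job in about 30 s into the 53 s allowed.

- **Finding it:** I touched all three buttons with 1.6–3.0 N. The right one made contact at 164.9 mm above the table and the middle one at 164.8 mm, both latched. The left one was at 170.5 mm, so it was up.
- **Pressing it:** I pressed the left button once at a mean speed of about 9 mm/s, just under the advised 10–15 mm/s. That move reached 13.4 N, and two further 0.3 mm steps without letting go brought it to 15.9 N against the end stop.
- **Checking it:** I let go and touched it again lightly, at about 3.3 N. Contact was at 164.9 mm, so it had stayed down.

The last top-camera picture put all three buttons at 164.4–164.6 mm. The canisters were within 0.4 mm of where they started, and the jar, bowl, tart and courgette had not moved. None of the checks failed or disagreed.

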